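# Unlock the spring hold-down and keep a bar clamped

## Task

Clamp the steel bar that lies on the anvil of the small bench hold-down, so that it can be marked out: first flip the safety catch right over, away from the lever, then pull the lever by its handle toward the front of the machine, all the way to its stop, so that the pressure foot bears on the bar. The lever springs back when let go, so finish while still holding it fully pulled. Leave the bar where it lies on the anvil, and do not disturb the square, the marking stick or the stone lying around.

Things in the scene. Friction and masses are not known exactly. Their poses are not given: they have to be found in the camera images.
- hold_down: bench hold-down, a small grey cast frame fixed to the bench: base 180 (x) by 100 (y) mm. Origin on the bench top near the base's middle; +x to its back, -x to its front, where the bar lies, z up. Offsets below are in this frame. Its place varies, turned by up to 0.35 rad. Head over the bar: 118 mm high (ram in it 128), catch post 180 mm high at x +58, y -46.
- catch_pin (a point): grip point of the safety catch: middle of a round steel pin, 12 mm thick, parallel to the frame's x, sticking 52 mm forward (-x) from the free end of the catch bar, with a 17 mm button at its front end 20 mm ahead of this point. At catch angle 0 this point is at x +8, y +20, z 175 mm. It circles the catch hinge at a radius of 66 mm; the pin may turn between the fingers.
- catch_hinge (a point): point on the catch's hinge axis (parallel to the frame's x), at the same x as catch_pin: x +8, y -46, z 175 mm. The hinge itself sits 40 mm further back, on the post on the -y side of the lever.
- catch_travel (a joint): angle of the safety catch, a steel bar 66 mm long, 14 mm high, lying across the front of the lever's shaft. 0 = level, pointing to +y, lever barred; grows as its free end swings up and over to -y; 1.57 = straight up; 2.3 = end stop. It bars the lever up to about 1.1. Starts at 0 to 0.35. Its hinge is a little stiff (about 1 N at the pin): it stays where it is left.
- handle (a point): middle of the lever's handle: a black round grip, 20 mm thick, 92 mm long, level, parallel to the frame's y. This point is 56 mm to +y of the lever's shaft (14 x 12 mm steel at y = 0, from the pivot up to the handle's -y end). At rest at x +102, y +56, z 242 mm. It circles the lever pivot at a radius of 150 mm and may turn between the fingers.
- lever_pivot (a point): point on the lever's hinge axis (parallel to the frame's y) in the middle of the frame: x +30, y 0, z 110 mm.
- lever_travel (a joint): angle of the lever. 0 = at rest, leaning 0.5 rad back (+x) from upright; grows as the handle is pulled forward (-x); 0.5 = upright; 1.35 = stop, leaning 0.85 rad forward, handle at x -83, z 209 mm. A spring pulls it back: about 4 N at the handle at rest, 10 N at the stop. The foot meets the bar at about 0.95.
- lever: the whole lever, shaft and handle in one; origin on its pivot, at lever_pivot.
- foot: the pressure foot, a steel disc of 30 mm diameter, 10 mm thick, under the head over the anvil; origin at the centre of its underside. The lever drives it 20 mm down for each rad; at rest its underside is 58 mm above the bench. It is sprung and presses on the bar with about 3.5 N on meeting it, 9 N at the lever's stop.
- anvil_top (a point): centre of the anvil's upper face, x -50, y 0, z 30 mm, straight below the foot. The anvil is 50 mm (x) by 84 mm (y).
- bar: the steel bar to be clamped, dark, 26 x 165 x 9 mm, lying loose and flat on the anvil, long side along the frame's y, sticking out on both sides; origin at the centre of its underside. It lies under the foot from the start and is not to be moved.
- square: bystander: try square, 95 x 166 x 16 mm, loose on the bench; origin at the centre of its underside. Leave alone.
- marker: bystander: light stick of soapstone for marking, 12 x 85 x 9 mm, loose on the bench; origin at the centre of its underside. Leave alone.
- block: bystander: grey whetstone, 50 x 150 x 24 mm, loose on the bench; origin at the centre of its underside. Leave alone.

How it is judged:
By the outcome, as a careful person would: the job done as asked, in the order asked, and still so for the second after the job is handed in, while the arm keeps its last pose, push and grip.
It also fails if it takes over 51 s, if anything falls off the work surface, if the arm or the gripper's body presses on something with over 40 N, if the wrist force passes 120 N, or if a joint passes its speed limit or range.

## Robot

A 6-joint arm with a two-finger parallel gripper is mounted at the origin on a cart in front of the work surface, level with it; the furniture and walls round the work are solid. World frame = base frame: x ahead of the robot, y to its left, z up, the work surface at z = 0. Lengths are in m, angles in rad, forces in N, time in s.
With the tool pointing down it reaches from about 0.35 to 0.875 m from the base axis. Payload 4.2 kg.
Tool frame: the origin (TCP) lies where the fingers leave the gripper's body, on its centre line; the fingertips stand 73 mm ahead of it and the grasp point (between the pads) lies 54 mm ahead of it (r.tcp_to_grasp is the z of the grasp point in the tool frame, in m); z points along the fingers, y is the direction in which the jaws open and shut (so a half turn about z gives the same grasp; the last joint's range is limited). The gripper opens to 85 mm and grips with 20 to 120 N. Pads are 22 mm wide; open, the fingers measure 114 mm over their backs; the gripper's body (76 mm by 85 mm) begins 54 mm behind the grasp point. The pads swing forward as they close: fully open they stand 13 mm farther back than shut.
Start: joints at [0.259, 0.385, 0.008, 0, -1.194, -0.259], TCP at [0.625, 0, 0.304] pointing down, gripper open.
Joint ranges: [-3.14, 3.14], [-1.21, 2.06], [-1.07, 1.41], [-3.16, 2.05], [-2.99, -0.16], [-3.1, 3.1]. Speed limits (rad/s): [2.79, 2.79, 3.14, 3.14, 3.14, 3.14].

## Interface

Orientations are given as a rotation vector (axis times angle).
In Python, from cell import r, imaging gives the robot as it stands.
- The arm moves only by the tool carry_out, never from a script. Its argument "deltas" is a list of rows, each an object of numbers: "ax", "ay", "az": the turn, a rotation vector about the world's x, y, z in degrees; "tx", "ty", "tz": the shift along the world's x, y, z in mm; "gripper": the gripper's target within -1 to 1 (fully open at 1, half-way at 0, shut at -1). A call has 1 to 5 rows; each row is the pose to reach, as a shift and turn from the pose commanded when the call began; what a row does not reach only later rows make up. A row lasts 1/8 s, in which the tool goes at most 62.5 mm and 10.7 degrees, less where a joint would pass 70% of its speed; a pose out of reach is approached as far as the arm can. A call with a gripper value outside its range is refused whole. The fingers move at their own pace and stop on an object; "squeeze" is the grip in N (left out, the last holds). Time passes only in rows, so rows that repeat a pose let the fingers close. It gives the time, the measured TCP pose, the force and the opening at its end, in the units of the state.
- r.get_state(): the state, without advancing time (a new reading comes with each control period).
- imaging.grab_frame(name): name is "scene" or "side" or "wrist"; returns the picture (400x640x3 uint8, red, green, blue); there is no depth.
- imaging.camera_params(name): a dict with "camera_matrix" (3x3 intrinsics, pixels), "dist_coeffs" ([k1, k2, p1, p2, k3] as OpenCV has them; the pictures are not rectified), "rvec" (rotation vector, rad) and "tvec" (3), from world to camera coordinates, as OpenCV has them; the wrist camera has in their place "mount" (4x4, takes a point from camera to tool coordinates, whose origin is the TCP and whose axes are the flange's). Camera axes: x right, y down, z forward; pixel columns grow to the right and rows downward; lengths in m; the calibration is good to about 2 mm. A picture is of the moment at which its call begins: read the wrist's pose just before it. camera_params takes no time and is no camera call.
- r.finish_job(): hands the job in, once; it reports no verdict.
The state is a dict: "time_s": time; "joints": joint angles; "joint_velocities": joint speeds; "effort": joint torques, N m; "ee_pos": TCP position; "tcp_rot": TCP orientation; "contact_force": force on the tool from outside, world axes, zero at the start; "ft_torque": the same for the moment, N m; "opening": opening from 0.0 (shut) to 1.0 (fully open).
Only numpy, scipy, OpenCV 4.12 (cv2) and the standard library are available. Lean on these libraries where they do the work, as an engineer would, in place of code of your own. Each camera call takes 0.05 s, during which the arm holds its last target.

## Working session

There is one attempt and no reset: what is moved stays moved. The work goes in short steps, Python scripts to look and compute and a tool call to move; the robot and the scene stay as the last step left them, time stands still between calls to the robot, and variables do not carry over. Pictures are saved under pics/ and viewed, and the job is handed in when it is done.

Besides the shell and the picture viewer there is one more tool, called after ">>>" as name([rows], argument=value, ...), one row to a line, values as JSON. carry_out: Moves the arm, as the interface text tells. Its arguments: {"type":"object","properties":{"deltas":{"type":"array"},"squeeze":{"type":"number"}},"required":["deltas"]}

```bash
ls; mkdir -p pics; python3 - <<'E'
from cell import r, imaging
import cv2, numpy as np
np.set_printoptions(precision=4,suppress=True)
for n in ["scene","side","wrist"]:
    print(n,{k:np.array(v).round(4).tolist() for k,v in imaging.camera_params(n).items()})
print(r.get_state(), r.tcp_to_grasp)
for n in ["scene","side","wrist"]:
    cv2.imwrite(f"pics/{n}0.png",imaging.grab_frame(n)[:,:,::-1])
E
```

```text
pics
scene {'camera_matrix': [[375.0602, 0.0, 315.5037], [0.0, 375.0602, 206.426], [0.0, 0.0, 1.0]], 'dist_coeffs': [-0.0729, 0.0, 0.0, 0.0, 0.0], 'rvec': [2.0625, -1.1533, 0.5068], 'tvec': [-0.3043, 0.3844, 0.7259]}
side {'camera_matrix': [[406.5223, 0.0, 317.6224], [0.0, 406.5223, 205.6259], [0.0, 0.0, 1.0]], 'dist_coeffs': [-0.1011, 0.0, 0.0, 0.0, 0.0], 'rvec': [0.744, -2.5008, 1.2711], 'tvec': [0.3945, 0.3275, 0.7805]}
wrist {'camera_matrix': [[339.4242, 0.0, 316.3323], [0.0, 339.4242, 198.1678], [0.0, 0.0, 1.0]], 'dist_coeffs': [-0.0635, 0.0, 0.0, 0.0, 0.0], 'mount': [[0.0005, -0.9518, -0.3068, 0.0781], [1.0, 0.0004, 0.0006, 0.0003], [-0.0005, -0.3068, 0.9518, -0.0698], [0.0, 0.0, 0.0, 1.0]]}
{'time_s': 0.0, 'joints': array([ 0.2586,  0.3855,  0.0066, -0.0005, -1.194 , -0.2586]), 'joint_velocities': array([-0.0009,  0.0006,  0.0001, -0.0001,  0.0006,  0.002 ]), 'effort': array([ -0.001 , -39.2286,  18.84  ,   4.1862,  -0.0047,   0.    ]), 'ee_pos': array([0.6246, 0.    , 0.3028]), 'tcp_rot': array([ 2.2201, -2.2205, -0.0023]), 'contact_force': array([-0.6103, -0.1084,  0.9033]), 'ft_torque': array([ 0.0107, -0.0053,  0.0065]), 'opening': 0.9963046032700457} 0.0539
```

View pics/scene0.png

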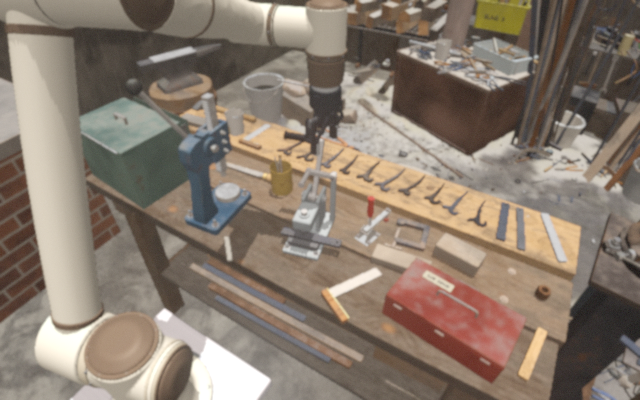

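View pics/side0.png

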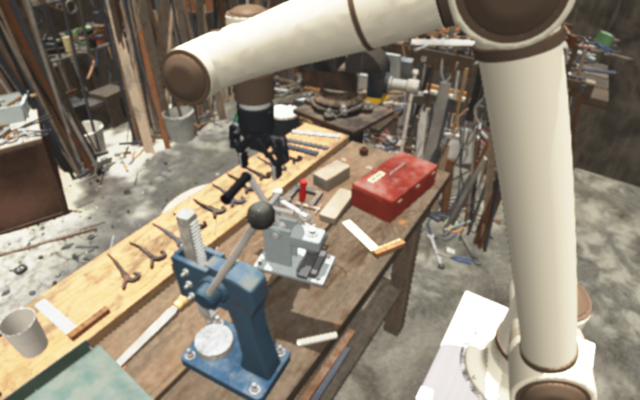

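View pics/wrist0.png

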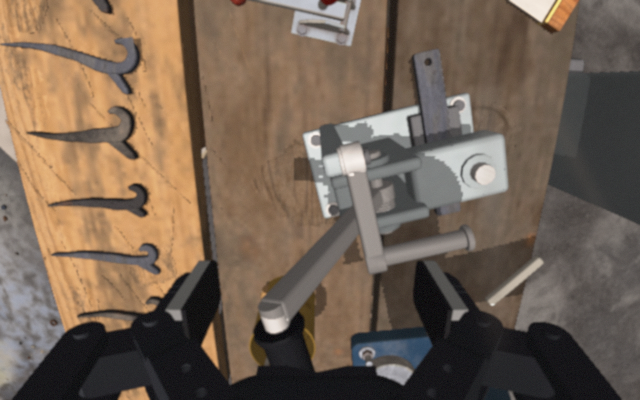

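```bash
python3 - <<'E'
import cv2
def crop(n,x0,y0,x1,y1,s):
    im=cv2.imread(f"pics/{n}.png")[y0:y1,x0:x1]
    cv2.imwrite(f"pics/{n}_c.png",cv2.resize(im,None,fx=s,fy=s,interpolation=cv2.INTER_CUBIC))
crop("scene0",270,120,370,270,4)
crop("side0",215,160,345,300,4)
crop("wrist0",240,80,540,340,2.6)
E
```

```text
(no output)
```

View pics/scene0_c.png

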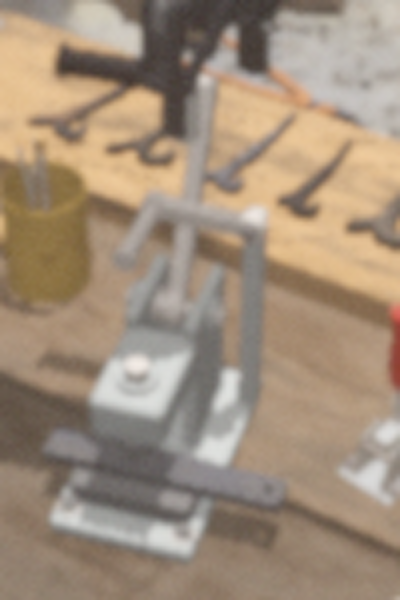

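View pics/side0_c.png

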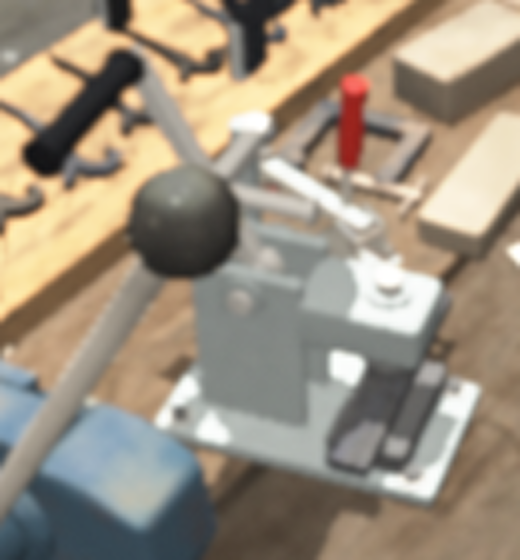

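View pics/wrist0_c.png

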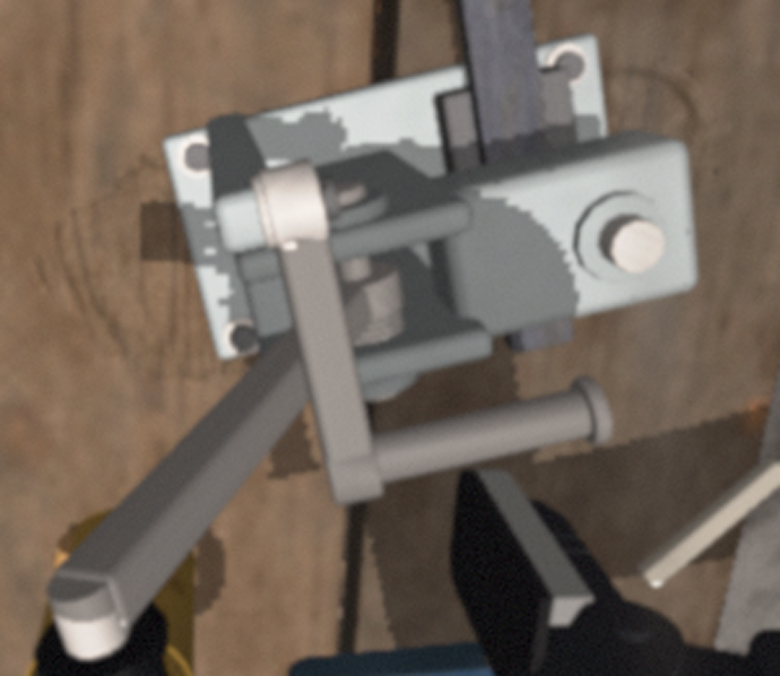

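```bash
cat > h.py <<'E'
import numpy as np, cv2
from scipy.spatial.transform import Rotation as R
from scipy.optimize import least_squares
from cell import r, imaging
np.set_printoptions(precision=4,suppress=True)
def cam(n,pos=None,rot=None):
    p=imaging.camera_params(n); K=np.array(p["camera_matrix"]); d=np.array(p["dist_coeffs"])
    if n!="wrist":
        return K,d,np.array(p["rvec"],float),np.array(p["tvec"],float)
    T=np.eye(4);T[:3,:3]=R.from_rotvec(rot).as_matrix();T[:3,3]=pos
    W=np.linalg.inv(T@np.array(p["mount"]))
    return K,d,R.from_matrix(W[:3,:3]).as_rotvec(),W[:3,3]
def proj(c,X):
    K,d,rv,tv=c
    return cv2.projectPoints(np.array(X,float).reshape(-1,3),rv,tv,K,d)[0].reshape(-1,2)
def tri(obs):
    def f(X): return np.concatenate([proj(c,X)[0]-uv for c,uv in obs])
    s=least_squares(f,[0.6,0,0.1]); return s.x,s.fun
def w2(p,X): # frame (mm) -> world m ; p=x,y,yaw
    c,s=np.cos(p[2]),np.sin(p[2]); X=np.array(X,float)/1000
    return np.stack([p[0]+c*X[...,0]-s*X[...,1],p[1]+s*X[...,0]+c*X[...,1],X[...,2]],-1)
E
python3 - <<'E'
from h import *
W=cam("wrist",[0.6246,0,0.3028],[2.2201,-2.2205,-0.0023]);S=cam("scene");D=cam("side")
print("ram",*tri([(W,(485.4,173.5)),(S,(304.2,212)),(D,(312.5,230))]))
print("pinend",*tri([(W,(468,237)),(S,(300.5,183.2)),(D,(292.5,213))]))
print("handle+y",*tri([(S,(286.2,135)),(D,(225.5,198.7))]))
print("front-y",*tri([(W,(469.6,93.8)),(S,(316.7,259.5)),(D,(335,257))]))
print("back+y",*tri([(W,(325,218.5)),(D,(255,264.5))]))
zb=10
obs=[(W,(485.4,173.5),(-50,0,128)),(S,(304.2,212),(-50,0,128)),(D,(312.5,230),(-50,0,128)),
(W,(469.6,93.8),(-90,-50,zb)),(W,(303,133.8),(90,-50,zb)),(W,(325,218.5),(90,50,zb)),(S,(283,250),(-90,50,zb)),(S,(316.7,259.5),(-90,-50,zb)),
(D,(321.2,284.5),(-90,50,zb)),(D,(335,257),(-90,-50,zb)),(D,(255,264.5),(90,50,zb)),
(S,(286.2,135),(102,102,242)),(D,(225.5,198.7),(102,102,242)),(D,(247.5,176),(102,10,242)),
(W,(468,237),'p'),(S,(300.5,183.2),'p'),(D,(292.5,213),'p')]
def f(p):
    o=[]
    for c,uv,X in obs:
        if X=='p': X=(-14,-46+66*np.cos(p[3]),175+66*np.sin(p[3]))
        o.append(proj(c,w2(p,X))[0]-uv)
    return np.concatenate(o)
s=least_squares(f,[0.6,0,0,0.1],loss='soft_l1'); print(s.x); print(f(s.x).reshape(-1,2).round(1).tolist())
E
```

```text
ram [ 0.4948 -0.0178  0.1245] [-0.2404  0.0689 -0.5487  0.2792  0.5812 -0.591 ]
pinend [0.528  0.0107 0.1786] [-0.3311  0.5297  0.3054  1.6137  1.076  -1.0611]
handle+y [0.6212 0.117  0.2403] [-0.0926  0.21   -0.0859 -0.1522]
front-y [ 0.4635 -0.0753  0.0087] [-0.1301  0.0198 -0.0673 -0.2069  0.4583  0.0201]
back+y [0.6133 0.0619 0.013 ] [ 0.2532 -0.1768 -0.6555 -0.1005]
[ 0.5429 -0.0056  0.2307  0.0307]
[[2.6, 2.1], [-0.9, -0.7], [0.7, -1.5], [-2.6, 0.3], [-4.1, -0.8], [-4.8, 0.3], [-1.2, -0.9], [0.5, -1.4], [0.2, -0.6], [-0.7, -0.8], [-2.8, 0.3], [-0.6, 0.1], [0.7, -0.5], [-0.3, -0.4], [3.7, -0.7], [-0.4, 2.8], [2.4, -0.0]]
```

```bash
python3 - <<'E'
from h import *
W=cam("wrist",[0.6246,0,0.3028],[2.2201,-2.2205,-0.0023]);S=cam("scene");D=cam("side")
zb=10
obs=[(W,(485.4,173.5),(-50,0,128)),(S,(304.2,212),(-50,0,128)),(D,(312.5,230),(-50,0,128)),
(W,(469.6,93.8),(-90,-50,zb)),(W,(303,133.8),(90,-50,zb)),(W,(325,218.5),(90,50,zb)),(S,(283,250),(-90,50,zb)),(S,(316.7,259.5),(-90,-50,zb)),
(D,(321.2,284.5),(-90,50,zb)),(D,(335,257),(-90,-50,zb)),(D,(255,264.5),(90,50,zb)),
(S,(286.2,135),(102,102,242)),(D,(225.5,198.7),(102,102,242)),(D,(247.5,176),(102,10,242)),
(W,(468,237),'p'),(S,(300.5,183.2),'p'),(D,(292.5,213),'p')]
def f(p):
    o=[]
    for c,uv,X in obs:
        if X=='p': X=(p[5],-46+66*np.cos(p[3]),175+66*np.sin(p[3]))
        elif X[2]==zb: X=(X[0]+p[4],X[1],p[6])
        o.append(proj(c,w2(p,X))[0]-uv)
    return np.concatenate(o)
s=least_squares(f,[0.6,0,0,0.1,0,-14,10],loss='soft_l1'); print(s.x); print(f(s.x).reshape(-1,2).round(1).tolist())
# overlay check of pin
p=s.x; q=p[3]
for x in (-14,8,38): 
  X=w2(p,(x,-46+66*np.cos(q),175+66*np.sin(q))); print(x,X,proj(W,X)[0],proj(S,X)[0],proj(D,X)[0])
print(w2(p,(48,-46,175)),proj(W,w2(p,(48,-46,175))))
E
```

```text
[  0.5444  -0.0053   0.2406   0.0406  -5.5183 -12.5004   9.4387]
[[0.5, 1.9], [-0.6, -1.0], [0.1, -1.8], [0.3, -1.3], [-0.7, -0.8], [-0.9, -0.1], [-1.4, 0.5], [0.4, -0.2], [2.2, -0.2], [0.7, -0.5], [-1.3, 1.1], [-0.9, -0.1], [0.2, -0.2], [-1.1, -0.3], [-0.2, 0.4], [0.1, 2.0], [1.2, -0.6]]
-14 [0.526  0.0107 0.1777] [470.0771 236.9046] [300.379  185.5295] [294.3198 212.5897]
8 [0.5474 0.016  0.1777] [436.254  244.6525] [303.2694 180.3547] [285.0431 210.504 ]
38 [0.5765 0.0231 0.1777] [390.2037 255.0316] [307.063  173.5655] [272.592  207.7024]
[ 0.602  -0.0385  0.175 ] [[353.5306 159.2283]]
```

>>> carry_out([
  {"tz": 40,"gripper": 1},
  {"tz": 60,"tx": -20,"az": -10},
  {"tz": 60,"tx": -45,"ty": 6,"az": -20},
  {"tz": 60,"tx": -65,"ty": 12,"az": -30},
  {"tz": 60,"tx": -78,"ty": 16,"az": -40},
], squeeze=40)

```text
invalid input
```

>>> carry_out([
  {"az": -10},
  {"az": -20},
  {"az": -30},
  {"az": -36.2,"tz": -20},
  {"az": -36.2,"tz": -40},
])

```text
invalid input
```

```bash
python3 - <<'E'
from h import *
s=r.get_state(); print(s["time_s"],s["ee_pos"],s["tcp_rot"],s["contact_force"],s["joints"])
im=imaging.grab_frame("wrist"); cv2.imwrite("pics/w1.png",im[:,:,::-1])
c=cam("wrist",s["ee_pos"],s["tcp_rot"]);p=[.5444,-.0053,.2406];q=.0406
for x in(-14,8,38): print(x,proj(c,w2(p,(x,-46+66*np.cos(q),175+66*np.sin(q)))))
print(proj(c,w2(p,(-50,0,128))))
E
```

```text
0.15 [0.6247 0.     0.303 ] [ 2.2204 -2.2207 -0.0018] [ 0.3481 -0.3236  0.3693] [ 0.2586  0.3854  0.0069 -0.0004 -1.194  -0.2586]
-14 [[470.1065 236.7257]]
8 [[436.3069 244.4599]]
38 [[390.2923 254.8202]]
[[485.9981 175.2926]]
```

View pics/w1.png

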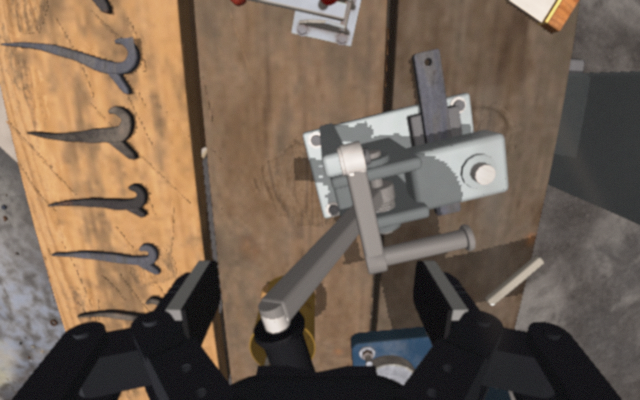

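The picture matches the start picture, so the arm did not move and both calls were refused. I'll give every key in every row.

>>> carry_out([
  {"ax": 0,"ay": 0,"az": 0,"tx": 0,"ty": 0,"tz": 40,"gripper": 1},
  {"ax": 0,"ay": 0,"az": -10,"tx": -20,"ty": 0,"tz": 60,"gripper": 1},
  {"ax": 0,"ay": 0,"az": -20,"tx": -45,"ty": 6,"tz": 60,"gripper": 1},
  {"ax": 0,"ay": 0,"az": -30,"tx": -65,"ty": 12,"tz": 60,"gripper": 1},
  {"ax": 0,"ay": 0,"az": -40,"tx": -78,"ty": 16,"tz": 60,"gripper": 1},
], squeeze=40)

```text
time_s: 0.82
ee_pos: [0.546, 0.0162, 0.364]
tcp_rot: [1.32, -2.851, -0.0]
contact_force: [0.2, 0.9, 0.7]
opening: 1.003
```

>>> carry_out([
  {"ax": 0,"ay": 0,"az": -10,"tx": 0,"ty": 0,"tz": 0,"gripper": 1},
  {"ax": 0,"ay": 0,"az": -20,"tx": 0,"ty": 0,"tz": 0,"gripper": 1},
  {"ax": 0,"ay": 0,"az": -30,"tx": 0,"ty": 0,"tz": 0,"gripper": 1},
  {"ax": 0,"ay": 0,"az": -36,"tx": 0,"ty": 0,"tz": -20,"gripper": 1},
  {"ax": 0,"ay": 0,"az": -36,"tx": 0,"ty": 0,"tz": -40,"gripper": 1},
])

```text
time_s: 1.45
ee_pos: [0.5468, 0.016, 0.3234]
tcp_rot: [-0.382, 3.118, 0.0]
contact_force: [-0.0, -0.3, -0.1]
opening: 1.0
```

```bash
python3 - <<'E'
from h import *
s=r.get_state(); print(s["time_s"],s["ee_pos"],s["tcp_rot"],s["contact_force"],s["joints"])
im=imaging.grab_frame("wrist"); cv2.imwrite("pics/w2.png",im[:,:,::-1])
c=cam("wrist",s["ee_pos"],s["tcp_rot"]);p=[.5444,-.0053,.2406];q=.0406
for x in(-14,8,38): print(x,proj(c,w2(p,(x,-46+66*np.cos(q),175+66*np.sin(q)))))
print(proj(c,w2(p,(-50,0,128))))
E
```

```text
1.45 [0.5468 0.016  0.3234] [-0.3817  3.118   0.0005] [-0.0133 -0.276  -0.0585] [ 0.3256  0.2382 -0.1534 -0.0003 -1.1789 -1.6527]
-14 [[315.0541 180.5474]]
8 [[314.9752 212.0257]]
38 [[314.877  252.0021]]
[[289.3595 118.3501]]
```

View pics/w2.png

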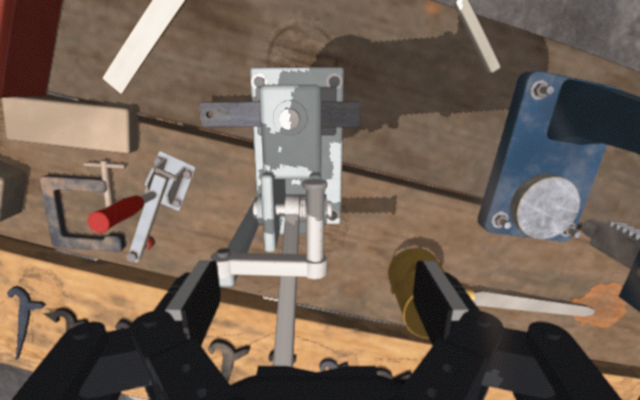

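The wrist view shows the pin's button at (315,181) and the ram at (288,118). Predictions were (315,181) and (289,118), so the fitted pose holds. Descending onto the pin.

>>> carry_out([
  {"ax": 0,"ay": 0,"az": 0,"tx": 0,"ty": 0,"tz": -30,"gripper": 1},
  {"ax": 0,"ay": 0,"az": 0,"tx": 0,"ty": 0,"tz": -60,"gripper": 1},
  {"ax": 0,"ay": 0,"az": 0,"tx": 0,"ty": 0,"tz": -91,"gripper": 1},
  {"ax": 0,"ay": 0,"az": 0,"tx": 0,"ty": 0,"tz": -91,"gripper": 0},
  {"ax": 0,"ay": 0,"az": 0,"tx": 0,"ty": 0,"tz": -91,"gripper": -0.4},
], squeeze=30)

```text
time_s: 2.12
ee_pos: [0.5478, 0.0161, 0.2343]
tcp_rot: [-0.383, 3.116, -0.0]
contact_force: [0.9, -0.7, 0.6]
opening: 0.604
```

>>> carry_out([
  {"ax": 0,"ay": 0,"az": 0,"tx": 0,"ty": 0,"tz": 0,"gripper": -0.7},
  {"ax": 0,"ay": 0,"az": 0,"tx": 0,"ty": 0,"tz": 0,"gripper": -1},
  {"ax": 0,"ay": 0,"az": 0,"tx": 0,"ty": 0,"tz": 0,"gripper": -1},
  {"ax": 0,"ay": 0,"az": 0,"tx": 0,"ty": 0,"tz": 0,"gripper": -1},
])

```text
time_s: 2.62
ee_pos: [0.5476, 0.0152, 0.2338]
tcp_rot: [-0.383, 3.116, -0.002]
contact_force: [2.2, -4.8, -0.5]
opening: 0.121
```

```bash
python3 - <<'E'
from h import *
s=r.get_state(); print(s["time_s"],s["ee_pos"],s["tcp_rot"],s["contact_force"],s["opening"])
for n in ["wrist","side"]:
    im=imaging.grab_frame(n)[:,:,::-1]
    if n=="side": im=cv2.resize(im[140:300,200:360],None,fx=3.5,fy=3.5,interpolation=cv2.INTER_CUBIC)
    cv2.imwrite(f"pics/{n}3.png",im)
E
```

```text
2.625 [0.5476 0.0152 0.2338] [-0.3829  3.1162 -0.0023] [ 2.2405 -4.8393 -0.515 ] 0.12056604421650659
```

View pics/wrist3.png

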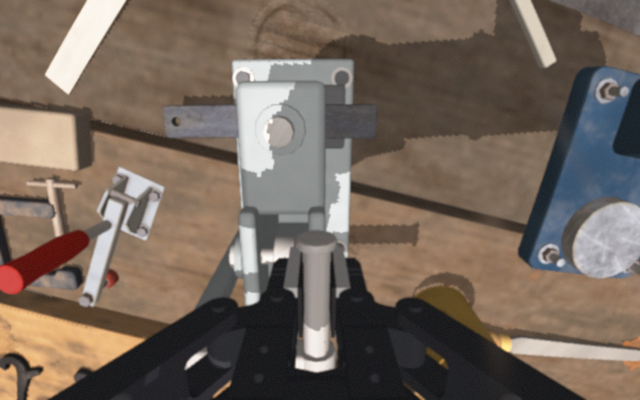

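View pics/side3.png

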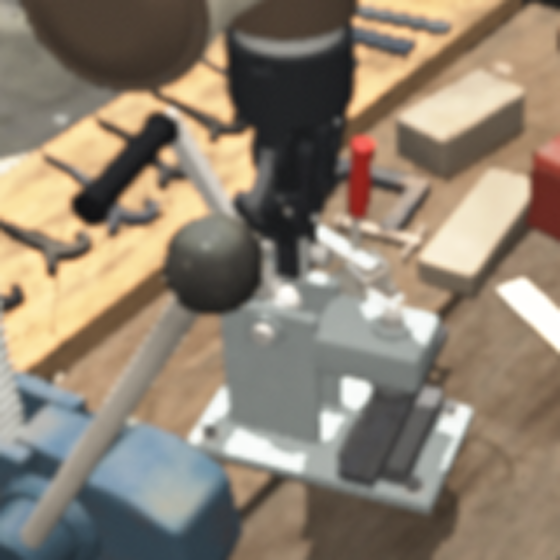

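The pin is visible between the pads at (318,300), and the opening of about 10 mm agrees with the pin. Next I'll compute the arc.

```bash
python3 - <<'E'
from h import *
q0=.05;yaw=.2406
for q in np.arange(0.2,2.46,.15):
    dy=66*(np.cos(q)-np.cos(q0)); dz=66*(np.sin(q)-np.sin(q0))
    print(round(q,2),np.round([-np.sin(yaw)*dy,np.cos(yaw)*dy,dz],1))
E
```

```text
0.2 [ 0.3 -1.2  9.8]
0.35 [ 0.9 -3.8 19.3]
0.5 [ 1.9 -7.8 28.3]
0.65 [  3.2 -13.   36.6]
0.8 [  4.8 -19.4  44. ]
0.95 [  6.6 -26.7  50.4]
1.1 [  8.6 -34.9  55.5]
1.25 [ 10.7 -43.8  59.3]
1.4 [ 13.  -53.1  61.7]
1.55 [ 15.4 -62.7  62.7]
1.7 [ 17.7 -72.3  62.2]
1.85 [ 20.  -81.7  60.1]
2.0 [ 22.3 -90.7  56.7]
2.15 [ 24.3 -99.1  51.9]
2.3 [  26.2 -106.7   45.9]
2.45 [  27.8 -113.4   38.8]
```

>>> carry_out([
  {"ax": 0,"ay": 0,"az": 0,"tx": 0.3,"ty": -1.2,"tz": 9.8,"gripper": -1},
  {"ax": 0,"ay": 0,"az": 0,"tx": 0.9,"ty": -3.8,"tz": 19.3,"gripper": -1},
  {"ax": 0,"ay": 0,"az": 0,"tx": 1.9,"ty": -7.8,"tz": 28.3,"gripper": -1},
  {"ax": 0,"ay": 0,"az": 0,"tx": 3.2,"ty": -13,"tz": 36.6,"gripper": -1},
  {"ax": 0,"ay": 0,"az": 0,"tx": 4.8,"ty": -19.4,"tz": 44,"gripper": -1},
])

```text
time_s: 3.35
ee_pos: [0.5515, -0.0014, 0.2782]
tcp_rot: [-0.384, 3.117, 0.007]
contact_force: [-2.8, 10.7, 4.0]
opening: 0.128
```

>>> carry_out([
  {"ax": 0,"ay": 0,"az": 0,"tx": 1.8,"ty": -7.3,"tz": 6.4,"gripper": -1},
  {"ax": 0,"ay": 0,"az": 0,"tx": 3.8,"ty": -15.5,"tz": 11.5,"gripper": -1},
  {"ax": 0,"ay": 0,"az": 0,"tx": 5.9,"ty": -24.4,"tz": 15.3,"gripper": -1},
  {"ax": 0,"ay": 0,"az": 0,"tx": 8.2,"ty": -33.7,"tz": 17.7,"gripper": -1},
  {"ax": 0,"ay": 0,"az": 0,"tx": 10.6,"ty": -43.3,"tz": 18.7,"gripper": -1},
])

```text
time_s: 3.98
ee_pos: [0.5628, -0.046, 0.2989]
tcp_rot: [-0.385, 3.114, 0.001]
contact_force: [1.5, 3.3, 1.9]
opening: 0.128
```

>>> carry_out([
  {"ax": 0,"ay": 0,"az": 0,"tx": 2.3,"ty": -9.6,"tz": -0.5,"gripper": -1},
  {"ax": 0,"ay": 0,"az": 0,"tx": 4.6,"ty": -19,"tz": -2.6,"gripper": -1},
  {"ax": 0,"ay": 0,"az": 0,"tx": 6.9,"ty": -28,"tz": -6,"gripper": -1},
  {"ax": 0,"ay": 0,"az": 0,"tx": 8.9,"ty": -36.4,"tz": -10.8,"gripper": -1},
])

```text
time_s: 4.47
ee_pos: [0.5721, -0.0835, 0.285]
tcp_rot: [-0.383, 3.116, -0.0]
contact_force: [3.2, 5.3, 1.9]
opening: 0.13
```

Now the last part to the stop, slightly beyond, with gentle steps.

>>> carry_out([
  {"ax": 0,"ay": 0,"az": 0,"tx": 1,"ty": -4,"tz": -3,"gripper": -1},
  {"ax": 0,"ay": 0,"az": 0,"tx": 1.9,"ty": -7.6,"tz": -6,"gripper": -1},
  {"ax": 0,"ay": 0,"az": 0,"tx": 2.7,"ty": -11,"tz": -9.5,"gripper": -1},
  {"ax": 0,"ay": 0,"az": 0,"tx": 2.7,"ty": -11,"tz": -9.5,"gripper": -1},
])

```text
time_s: 4.97
ee_pos: [0.5743, -0.0924, 0.2772]
tcp_rot: [-0.384, 3.115, 0.004]
contact_force: [-0.5, 10.4, 11.8]
opening: 0.124
```

```bash
python3 - <<'E'
from h import *
s=r.get_state(); print(s["time_s"],s["ee_pos"],s["tcp_rot"],s["contact_force"],s["opening"])
g=s["ee_pos"]+R.from_rotvec(s["tcp_rot"]).as_matrix()@[0,0,r.tcp_to_grasp]
h=w2([.5444,-.0053,.2406],(8,-46,175)); d=g-h; y=-np.sin(.2406)*d[0]+np.cos(.2406)*d[1]
print(g,"radius",np.hypot(y,d[2]),"q",np.arctan2(d[2],y))
for n in ["wrist","scene"]:
    im=imaging.grab_frame(n)[:,:,::-1]
    if n=="scene": im=cv2.resize(im[100:270,240:400],None,fx=3.5,fy=3.5,interpolation=cv2.INTER_CUBIC)
    cv2.imwrite(f"pics/{n}4.png",im)
E
```

```text
4.975 [ 0.5743 -0.0924  0.2772] [-0.3844  3.1154  0.0036] [-0.4765 10.3904 11.7921] 0.12369779931034752
[ 0.5745 -0.0922  0.2233] radius 0.06643811904967861 q 2.3266764410201937
```

View pics/wrist4.png

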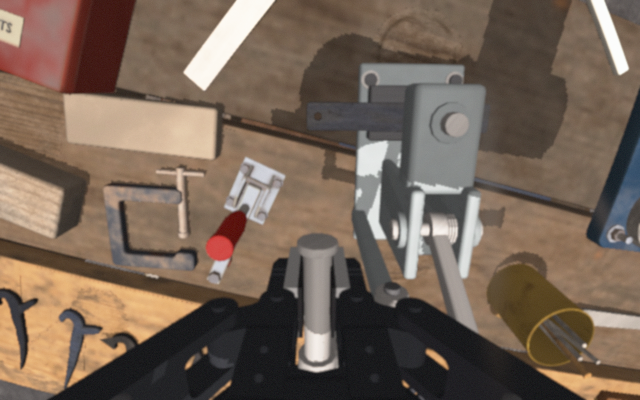

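View pics/scene4.png

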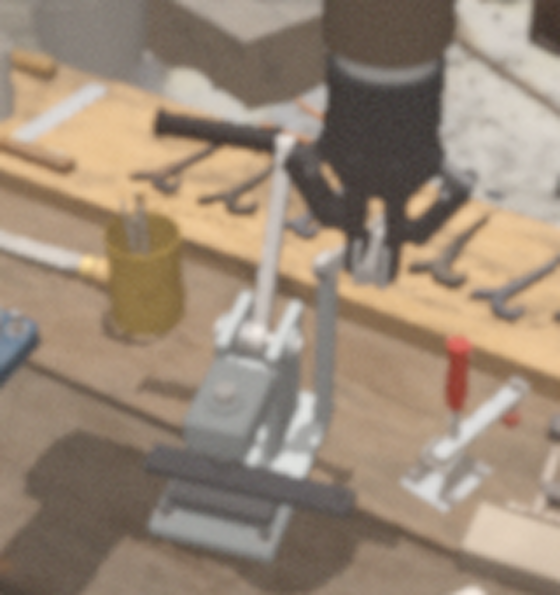

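Catch is at its stop (q ≈ 2.3, radius 66 mm, force up). Releasing and rising.

>>> carry_out([
  {"ax": 0,"ay": 0,"az": 0,"tx": 0,"ty": 1,"tz": 1,"gripper": 0},
  {"ax": 0,"ay": 0,"az": 0,"tx": 0,"ty": 1,"tz": 1,"gripper": 0.5},
  {"ax": 0,"ay": 0,"az": 0,"tx": 0,"ty": 1,"tz": 1,"gripper": 0.6},
  {"ax": 0,"ay": 0,"az": 0,"tx": 0,"ty": 1,"tz": 40,"gripper": 0.8},
  {"ax": 0,"ay": 0,"az": 0,"tx": 0,"ty": 1,"tz": 85,"gripper": 1},
])

```text
time_s: 5.7
ee_pos: [0.5733, -0.0936, 0.3597]
tcp_rot: [0.381, -3.114, 0.0]
contact_force: [0.4, -0.2, 1.1]
opening: 0.999
```

>>> carry_out([
  {"ax": 0,"ay": 0,"az": 10,"tx": 6,"ty": 18,"tz": 2,"gripper": 1},
  {"ax": 0,"ay": 0,"az": 20,"tx": 12,"ty": 36,"tz": 2,"gripper": 1},
  {"ax": 0,"ay": 0,"az": 30,"tx": 18,"ty": 54,"tz": 2,"gripper": 1},
  {"ax": 0,"ay": 0,"az": 40,"tx": 25,"ty": 75,"tz": 2,"gripper": 1},
  {"ax": 0,"ay": 0,"az": 50,"tx": 32,"ty": 95,"tz": 2,"gripper": 1},
])

```text
time_s: 6.32
ee_pos: [0.6058, 0.0021, 0.3615]
tcp_rot: [1.67, -2.658, -0.001]
contact_force: [0.9, 0.4, 0.0]
opening: 0.997
```

>>> carry_out([
  {"ax": 0,"ay": 0,"az": 10,"tx": 6,"ty": 18,"tz": 0,"gripper": 1},
  {"ax": 0,"ay": 0,"az": 20,"tx": 12,"ty": 36,"tz": 0,"gripper": 1},
  {"ax": 0,"ay": 0,"az": 30,"tx": 18,"ty": 54,"tz": 0,"gripper": 1},
  {"ax": 0,"ay": 0,"az": 40,"tx": 24,"ty": 71.5,"tz": 0,"gripper": 1},
  {"ax": 0,"ay": 0,"az": 40,"tx": 24,"ty": 71.5,"tz": 0,"gripper": 1},
])

```text
time_s: 6.95
ee_pos: [0.63, 0.0739, 0.3611]
tcp_rot: [2.473, -1.934, -0.002]
contact_force: [-0.5, -0.6, -0.1]
opening: 1.002
```

```bash
python3 - <<'E'
from h import *
s=r.get_state(); print(s["time_s"],s["ee_pos"],s["tcp_rot"],s["contact_force"],s["opening"],s["joints"])
c=cam("wrist",s["ee_pos"],s["tcp_rot"]);p=[.5444,-.0053,.2406]
for n in ["wrist","scene","side"]:
    if n!="wrist": c=cam(n)
    im=imaging.grab_frame(n)[:,:,::-1]
    if n=="scene": im=cv2.resize(im[100:270,240:400],None,fx=3.5,fy=3.5,interpolation=cv2.INTER_CUBIC)
    if n=="side": im=cv2.resize(im[140:300,200:360],None,fx=3.5,fy=3.5,interpolation=cv2.INTER_CUBIC)
    cv2.imwrite(f"pics/{n}5.png",im)
    print(n)
    for X in [(102,10,242),(102,56,242),(102,102,242),(-14,-90,224)]: print(X,w2(p,X),proj(c,w2(p,X)))
E
```

```text
6.95 [0.63   0.0739 0.3611] [ 2.4733 -1.9337 -0.002 ] [-0.5248 -0.633  -0.0593] 1.0022188019081688 [ 0.3714  0.3711  0.1297 -0.     -1.3319 -0.1277]
wrist
(102, 10, 242) [0.6411 0.0287 0.242 ] [[315.6674 148.1576]]
(102, 56, 242) [0.6301 0.0734 0.242 ] [[315.4359 224.5293]]
(102, 102, 242) [0.6192 0.1181 0.242 ] [[315.2398 290.6446]]
(-14, -90, 224) [ 0.5522 -0.096   0.224 ] [[525.7276 -33.695 ]]
scene
(102, 10, 242) [0.6411 0.0287 0.242 ] [[318.1316 140.4727]]
(102, 56, 242) [0.6301 0.0734 0.242 ] [[301.5362 137.6501]]
(102, 102, 242) [0.6192 0.1181 0.242 ] [[285.3098 134.9093]]
(-14, -90, 224) [ 0.5522 -0.096   0.224 ] [[343.6484 179.1626]]
side
(102, 10, 242) [0.6411 0.0287 0.242 ] [[246.37   175.6852]]
(102, 56, 242) [0.6301 0.0734 0.242 ] [[236.4443 186.6061]]
(102, 102, 242) [0.6192 0.1181 0.242 ] [[225.7084 198.4518]]
(-14, -90, 224) [ 0.5522 -0.096   0.224 ] [[311.2735 169.9578]]
```

View pics/wrist5.png

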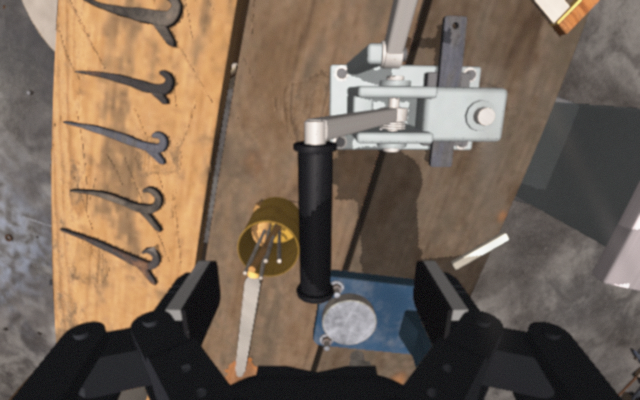

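View pics/scene5.png

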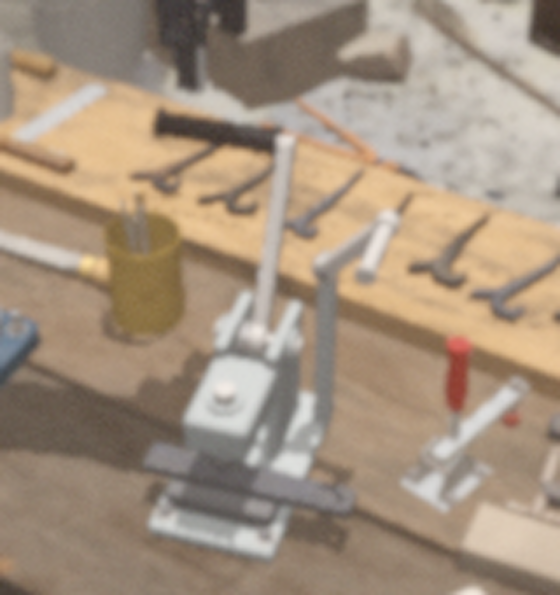

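View pics/side5.png

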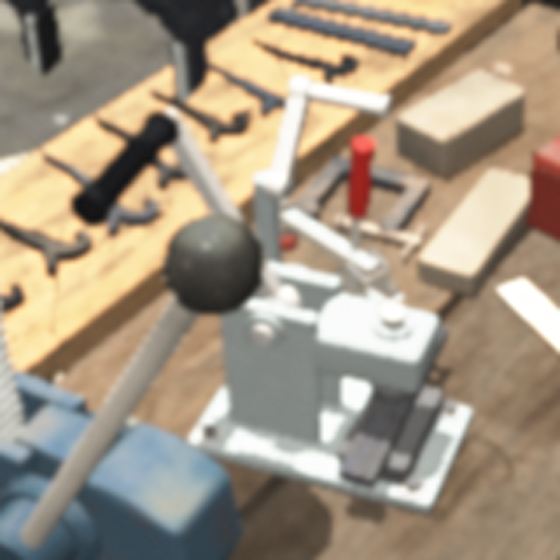

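Wrist view: the handle runs from (316,146) to (316,296), centred as predicted. The scene view shows the catch left fully over, pin tip at crop (370,270). I'll work out the pull arc and the clearance to the press's ball lever.

```bash
python3 - <<'E'
from h import *
print("ball",*tri([(cam("scene"),(133,87)),(cam("side"),(261,216))]))
yaw=.2406
def P(t): return np.array([30-150*np.sin(t-.5),110+150*np.cos(t-.5)])
prev=P(0)
L=[0]+[.09*k for k in range(1,16)]+[1.40]
base=P(0)
for i,t in enumerate(L):
    d=P(t)-base
    print(round(t,2),np.round([np.cos(yaw)*d[0],np.sin(yaw)*d[0],d[1]],1))
    if i%5==0: base=P(t); print('--')
E
```

```text
ball [0.3524 0.3134 0.4391] [-0.1637  0.3307 -0.1039 -0.1656]
0 [0. 0. 0.]
--
0.09 [-11.8  -2.9   5.9]
0.18 [-24.   -5.9  10.7]
0.27 [-36.6  -9.   14.4]
0.36 [-49.5 -12.1  16.9]
0.45 [-62.6 -15.3  18.2]
--
0.54 [-13.1  -3.2   0.1]
0.63 [-26.2  -6.4  -1.1]
0.72 [-39.1  -9.6  -3.4]
0.81 [-51.7 -12.7  -7. ]
0.9 [-64.  -15.7 -11.7]
--
0.99 [-11.8  -2.9  -5.8]
1.08 [-23.1  -5.7 -12.7]
1.17 [-33.7  -8.3 -20.6]
1.26 [-43.6 -10.7 -29.4]
1.35 [-52.7 -12.9 -39.2]
--
1.4 [-4.7 -1.1 -5.8]
```

>>> carry_out([
  {"ax": 0,"ay": 0,"az": 0,"tx": 0,"ty": 0,"tz": -25,"gripper": 1},
  {"ax": 0,"ay": 0,"az": 0,"tx": 0,"ty": 0,"tz": -50,"gripper": 1},
  {"ax": 0,"ay": 0,"az": 0,"tx": 0,"ty": 0,"tz": -66,"gripper": 0.6},
  {"ax": 0,"ay": 0,"az": 0,"tx": 0,"ty": 0,"tz": -66,"gripper": 0},
  {"ax": 0,"ay": 0,"az": 0,"tx": 0,"ty": 0,"tz": -66,"gripper": -0.3},
], squeeze=50)

```text
time_s: 7.72
ee_pos: [0.6305, 0.0733, 0.2975]
tcp_rot: [-2.474, 1.934, -0.002]
contact_force: [0.2, 0.1, -0.1]
opening: 0.377
```

>>> carry_out([
  {"ax": 0,"ay": 0,"az": 0,"tx": 0,"ty": 0,"tz": 0,"gripper": -0.7},
  {"ax": 0,"ay": 0,"az": 0,"tx": 0,"ty": 0,"tz": 0,"gripper": -1},
  {"ax": 0,"ay": 0,"az": 0,"tx": 0,"ty": 0,"tz": 0,"gripper": -1},
  {"ax": 0,"ay": 0,"az": 0,"tx": 0,"ty": 0,"tz": 0,"gripper": -1},
])

```text
time_s: 8.22
ee_pos: [0.6306, 0.0735, 0.2978]
tcp_rot: [-2.474, 1.933, -0.003]
contact_force: [0.9, -0.4, 6.5]
opening: 0.211
```

```bash
python3 - <<'E'
from h import *
s=r.get_state(); print(s["time_s"],s["ee_pos"],s["tcp_rot"],s["contact_force"],s["opening"])
cv2.imwrite("pics/wrist6.png",imaging.grab_frame("wrist")[:,:,::-1])
E
```

```text
8.225 [0.6306 0.0735 0.2978] [-2.4742  1.9325 -0.0035] [ 0.9336 -0.364   6.4679] 0.21101867598758184
```

View pics/wrist6.png

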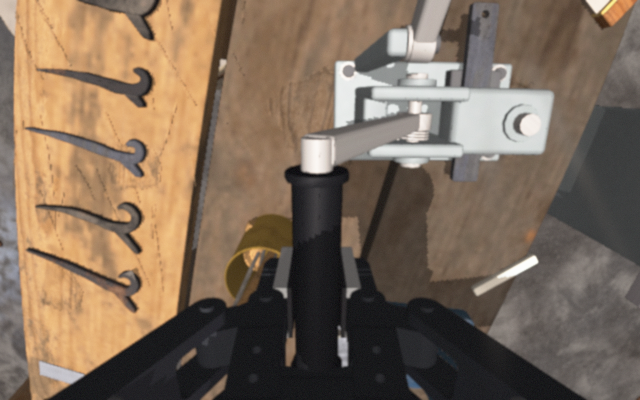

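Handle is between the pads (318,270), and the 18 mm opening agrees with the grip. Pulling along the arc.

>>> carry_out([
  {"ax": 0,"ay": 0,"az": 0,"tx": -11.8,"ty": -2.9,"tz": 5.9,"gripper": -1},
  {"ax": 0,"ay": 0,"az": 0,"tx": -24,"ty": -5.9,"tz": 10.7,"gripper": -1},
  {"ax": 0,"ay": 0,"az": 0,"tx": -36.6,"ty": -9,"tz": 14.4,"gripper": -1},
  {"ax": 0,"ay": 0,"az": 0,"tx": -49.5,"ty": -12.1,"tz": 16.9,"gripper": -1},
  {"ax": 0,"ay": 0,"az": 0,"tx": -62.6,"ty": -15.3,"tz": 18.2,"gripper": -1},
])

```text
time_s: 8.9
ee_pos: [0.5728, 0.0592, 0.3191]
tcp_rot: [-2.465, 1.923, -0.022]
contact_force: [10.3, 0.2, 5.5]
opening: 0.216
```

>>> carry_out([
  {"ax": 0,"ay": 0,"az": 0,"tx": -13.1,"ty": -3.2,"tz": 0.1,"gripper": -1},
  {"ax": 0,"ay": 0,"az": 0,"tx": -26.2,"ty": -6.4,"tz": -1.1,"gripper": -1},
  {"ax": 0,"ay": 0,"az": 0,"tx": -39.1,"ty": -9.6,"tz": -3.4,"gripper": -1},
  {"ax": 0,"ay": 0,"az": 0,"tx": -51.7,"ty": -12.7,"tz": -7,"gripper": -1},
  {"ax": 0,"ay": 0,"az": 0,"tx": -64,"ty": -15.7,"tz": -11.7,"gripper": -1},
])

```text
time_s: 9.52
ee_pos: [0.5085, 0.0433, 0.3077]
tcp_rot: [-2.466, 1.923, -0.021]
contact_force: [11.0, -2.0, 2.3]
opening: 0.212
```

```bash
cat > lev.py <<'E'
from h import *
s=r.get_state(); print(s["time_s"],s["ee_pos"],s["tcp_rot"],s["contact_force"],s["opening"])
g=s["ee_pos"]+R.from_rotvec(s["tcp_rot"]).as_matrix()@[0,0,r.tcp_to_grasp]
d=g-w2([.5444,-.0053,.2406],(30,0,110)); x=np.cos(.2406)*d[0]+np.sin(.2406)*d[1]; y=-np.sin(.2406)*d[0]+np.cos(.2406)*d[1]
print("radius",np.hypot(x,d[2]),"q",.5+np.arctan2(-x,d[2]),"y",y)
E
python3 lev.py
```

```text
9.525 [0.5085 0.0433 0.3077] [-2.4663  1.9226 -0.0211] [11.0296 -1.9937  2.3464] 0.21238497821080846
radius 0.15297060453650269 q 0.8482087859289069 y 0.05563921208225267
```

>>> carry_out([
  {"ax": 0,"ay": 0,"az": 0,"tx": -11.8,"ty": -2.9,"tz": -5.8,"gripper": -1},
  {"ax": 0,"ay": 0,"az": 0,"tx": -23.1,"ty": -5.7,"tz": -12.7,"gripper": -1},
  {"ax": 0,"ay": 0,"az": 0,"tx": -33.7,"ty": -8.3,"tz": -20.6,"gripper": -1},
  {"ax": 0,"ay": 0,"az": 0,"tx": -43.6,"ty": -10.7,"tz": -29.4,"gripper": -1},
  {"ax": 0,"ay": 0,"az": 0,"tx": -52.7,"ty": -12.9,"tz": -39.2,"gripper": -1},
])

```text
time_s: 10.15
ee_pos: [0.4561, 0.0303, 0.2681]
tcp_rot: [-2.468, 1.923, -0.02]
contact_force: [12.6, -3.1, 5.9]
opening: 0.217
```

```bash
python3 lev.py
```

```text
10.15 [0.4561 0.0303 0.2681] [-2.4682  1.9227 -0.0202] [12.5527 -3.1341  5.8578] 0.21722944516091383
radius 0.14889128826145145 q 1.2955959184321921 y 0.055494736941817585
```

>>> carry_out([
  {"ax": 0,"ay": 0,"az": 0,"tx": -2.6,"ty": -0.6,"tz": -3,"gripper": -1},
  {"ax": 0,"ay": 0,"az": 0,"tx": -5.2,"ty": -1.3,"tz": -6,"gripper": -1},
  {"ax": 0,"ay": 0,"az": 0,"tx": -7,"ty": -1.7,"tz": -8.5,"gripper": -1},
  {"ax": 0,"ay": 0,"az": 0,"tx": -7,"ty": -1.7,"tz": -8.5,"gripper": -1},
])

```text
time_s: 10.65
ee_pos: [0.4501, 0.0288, 0.2609]
tcp_rot: [-2.468, 1.921, -0.023]
contact_force: [7.7, -4.4, 15.1]
opening: 0.21
```

```bash
python3 lev.py
```

```text
10.65 [0.4501 0.0288 0.2609] [-2.4681  1.921  -0.0226] [ 7.7233 -4.3793 15.0849] 0.21002051276757386
radius 0.14841889375057082 q 1.3586924226558916 y 0.055463948009446776
```

>>> carry_out([
  {"ax": 0,"ay": 0,"az": 0,"tx": -2,"ty": -0.5,"tz": -2,"gripper": -1},
  {"ax": 0,"ay": 0,"az": 0,"tx": -3.5,"ty": -0.8,"tz": -3.5,"gripper": -1},
  {"ax": 0,"ay": 0,"az": 0,"tx": -3.5,"ty": -0.8,"tz": -3.5,"gripper": -1},
  {"ax": 0,"ay": 0,"az": 0,"tx": -3.5,"ty": -0.8,"tz": -3.5,"gripper": -1},
])

```text
time_s: 11.15
ee_pos: [0.4494, 0.0287, 0.2605]
tcp_rot: [-2.465, 1.915, -0.032]
contact_force: [9.7, -2.2, 24.7]
opening: 0.213
```

```bash
python3 lev.py; python3 - <<'E'
from h import *
p=[.5444,-.0053,.2406]
for n in ["wrist","scene","side"]:
    im=imaging.grab_frame(n)[:,:,::-1]
    c=cam(n) if n!="wrist" else None
    if c is not None: print(n,[proj(c,w2(p,X))[0] for X in [(-83,10,209),(-83,102,209)]])
    if n=="scene": im=cv2.resize(im[100:270,240:400],None,fx=3.5,fy=3.5,interpolation=cv2.INTER_CUBIC)
    if n=="side": im=cv2.resize(im[140:300,200:380],None,fx=3.5,fy=3.5,interpolation=cv2.INTER_CUBIC)
    cv2.imwrite(f"pics/{n}7.png",im)
E
```

```text
11.15 [0.4494 0.0287 0.2605] [-2.4646  1.9151 -0.0318] [ 9.7016 -2.1603 24.7033] 0.21332020372724303
radius 0.14836339234702864 q 1.3617290749064002 y 0.05548439147911209
scene [array([294.0397, 193.7053]), array([257.7982, 186.1521])]
side [array([326.0488, 204.9932]), array([311.5584, 231.2035])]
```

View pics/wrist7.png

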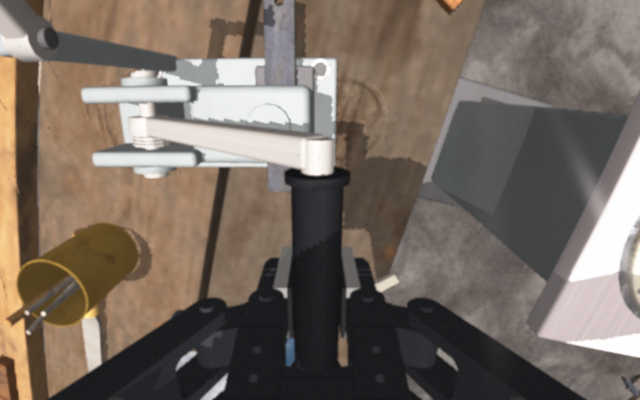

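View pics/scene7.png

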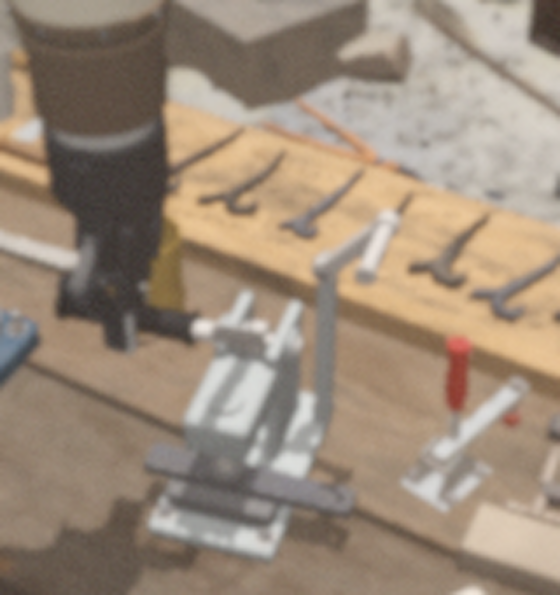

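View pics/side7.png

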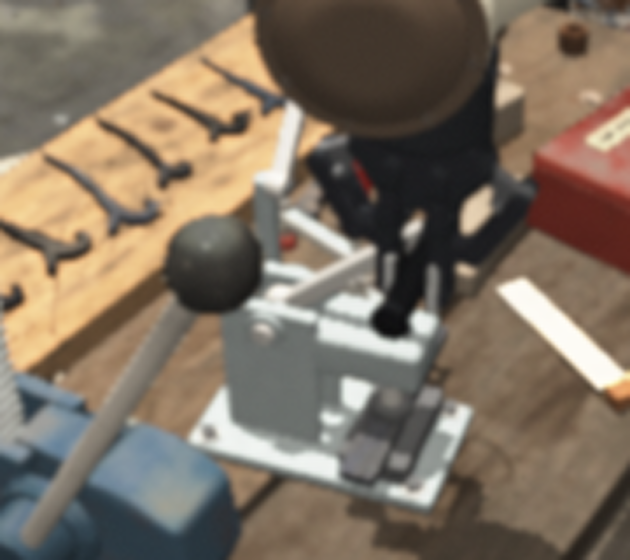

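At the stop: the handle's end is at side pixel (311,231), where (311.6,231.2) is predicted for lever angle 1.35. One last still check, then hand in.

>>> carry_out([
  {"ax": 0,"ay": 0,"az": 0,"tx": 0,"ty": 0,"tz": 0,"gripper": -1},
  {"ax": 0,"ay": 0,"az": 0,"tx": 0,"ty": 0,"tz": 0,"gripper": -1},
  {"ax": 0,"ay": 0,"az": 0,"tx": 0,"ty": 0,"tz": 0,"gripper": -1},
])

```text
time_s: 11.68
ee_pos: [0.4494, 0.0287, 0.2605]
tcp_rot: [-2.465, 1.915, -0.032]
contact_force: [9.6, -3.5, 25.2]
opening: 0.21
```

```bash
python3 lev.py; python3 -c "
from cell import r
print(r.finish_job())"
```

```text
11.675 [0.4494 0.0287 0.2605] [-2.4646  1.9151 -0.0318] [ 9.6482 -3.5328 25.2463] 0.21042844109270617
radius 0.14834097427856702 q 1.3616375528574967 y 0.055489685234885684
the job is handed in; nothing more can be done
None
```

The bar is clamped: I flipped the catch fully over first, then pulled the lever to its stop. I handed the job in at 11.7 s, still gripping the handle.

- **Catch:** it measured about 2.33 rad at release, by its end stop. The later scene views show it still fully over.
- **Lever:** it measured about 1.36 rad, against a stop of 1.35. On the last push it moved only about 0.5 mm while the force kept rising, so it was on its stop. The handle's end in the side view was within about 1 pixel of its predicted place at the stop.
- **Hold:** the last half second was steady, with about 27 N at the wrist and the handle held at about 18 mm opening.
- **Foot and bar:** the final pictures show the foot down on the bar and the bar where it lay. I judged this by eye and did not measure it.
- **Square, stick and stone:** the arm worked only over the hold-down and gave no sign of touching them, but I did not measure them before and after.

The only failures were my first two move calls. They were refused because some rows left out values, and the arm did not move. No measurements disagreed by more than 2–3 mm.

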